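# Turn the small board over against the recipe rest

## Task

The small oblong wooden board lies with its rubber feet up in front of the sloping steel recipe rest. Push it along the counter and up the rest's slope until it stands leaning against the rest, then tip its top back towards where it came from so that it falls over and lies flat on its four feet, groove side up, on the counter in front of the rest. Leave the round board and the glass jar where they are.

Things in the scene. Friction and masses are not known exactly. Their poses are not given: they have to be found in the camera images.
- board_mid (a point): Centre of the loose oblong light-wood board: 130 mm long (x) by 100 wide (y) by 14 thick (z), 0.1-0.2 kg; the point is half-way through it, 7 mm up at the start. Its +z face (up at the start) has four black rubber feet 14 mm across, 3 mm high; the other a dark groove. At the start its +x end faces the rest, 15 to 60 mm before the slope's foot, square to it within 10 degrees.
- rest: Fixed recipe rest of slippery steel sheet: a flat slope, 170 mm wide, 4 thick, rising from the counter at 60 degrees to an edge 85 mm up, at x = 49 mm; lower base and struts behind, to x = 115. Origin: middle of the slope's foot line, at counter height; x level, the way the board is pushed; y along the foot; z up. The board leans there unheld, its end 30 mm past the edge.
- round_board: Round light-wood board, 124 mm across, 14 mm thick, with three rubber feet up; loose, not to be moved. Origin: centre of its underside.
- jar: Clear glass jar with a steel twist cap, 76 mm across, 105 mm tall, standing loose on the counter, not to be moved. Origin: centre of its underside.
Mind the look-alikes: they are no part of the job. Leave any green or yellow look-alike of the rest alone.

How it is judged:
By the outcome, as a careful person would: the job done as asked, in the order asked, and still so for the second after the job is handed in, with the robot touching nothing.
It also fails if it takes over 51 s, if anything falls off the work surface, if the arm or the gripper's body presses on something with over 40 N, if the wrist force passes 120 N, or if a joint passes its speed limit or range.

## Robot

A 6-joint arm with a two-finger parallel gripper is mounted at the origin on the work surface. World frame = base frame: x ahead of the robot, y to its left, z up, the work surface at z = 0. Lengths are in m, angles in degrees, forces in N, time in s.
With the tool pointing down it reaches from about 0.375 to 0.9 m from the base axis. Payload 3.1 kg.
Tool frame: the origin (TCP) lies on the centre line of the jaws, within the pads' length; the fingertips stand 25 mm ahead of it and the grasp point (between the pads) lies 6 mm ahead of it; y points along the fingers, x is the direction in which the jaws open and shut, and the axes are right-handed (so a half turn about y gives the same grasp; the last joint's range is limited). The gripper opens to 87 mm and grips with 3 to 60 N. Pads are 19 mm wide; open, the fingers measure 117 mm over their backs; the gripper's body (75 mm by 190 mm) begins 51 mm behind the grasp point.
Start: joints at [-82.42, 30.224, 82.088, -0, 67.689, -10.227], TCP at [0.191, -0.595, 0.248] pointing down, gripper open.
Joint ranges: [-176.69, 176.69], [-43.24, 126.21], [12.49, 139.97], [-82, 262], [0, 151.66], [-163.58, 163.58]. Speed limits (degrees/s): [159.86, 159.86, 180, 180, 180, 180].

## Interface

Orientations are given as a 3x3 rotation matrix whose columns are the frame's x, y, z axes.
In Python, from rig import * gives the robot as it stands.
- The arm moves only by the tool play_rows, never from a script. Its argument "commands" is a list of rows, each a list of 2 entries, a list of its own where there are three numbers: the shift along the world's x, y, z in m, then the turn, a rotation vector about the world's x, y, z in rad. A call has 1 to 10 rows; each row is the pose to reach, as a shift and turn from the pose commanded when the call began; what a row does not reach only later rows make up. A row lasts 1/8 s, in which the tool goes at most 62.5 mm and 10.7 degrees, less where a joint would pass 70% of its speed; a pose out of reach is approached as far as the arm can. A call with a gripper value outside its range is refused whole. "gripper" is the finger opening in m, from 0 to 0.087, set as the call begins (left out, the last holds). The fingers move at their own pace and stop on an object; the grip force is fixed at half the most. Time passes only in rows, so rows that repeat a pose let the fingers close. It gives the time, the measured TCP pose, the force and the opening at its end, in the units of the state.
- read_state(): the state, without advancing time (a new reading comes with each control period).
- capture(name): name is "side" or "top"; returns a dict with "frame" (420x560x3 uint8, red, green, blue), "depth" (420x560 float32, m along the optical axis (not along the pixel's ray), 0 where there is no reading), "mtx" (3x3 intrinsics, pixels), "dist_coeffs" ([k1, k2, p1, p2, k3] as OpenCV has them; the pictures are not rectified), "cam_to_world" (4x4, takes a point from camera to world coordinates). Camera axes: x right, y down, z forward; pixel columns grow to the right and rows downward; lengths in m; the calibration is good to about 2 mm. A picture is of the moment at which its call begins.
- hand_in(): hands the job in, once; it reports no verdict.
The state is a dict: "time_s": time; "joint_positions": joint angles; "qvel": joint speeds; "tau": joint torques, N m; "position": TCP position; "tcp_rot": TCP orientation; "force": force on the tool from outside, world axes, zero at the start; "moment": the same for the moment, N m; "opening": opening from 0.0 (shut) to 1.0 (fully open).
Only numpy, scipy, OpenCV 4.12 (cv2) and the standard library are available. Lean on these libraries where they do the work, as an engineer would, in place of code of your own. Each camera call takes 0.05 s, during which the arm holds its last target. There are 200 camera calls.

## Working session

There is one attempt and no reset: what is moved stays moved. The work goes in short steps, Python scripts to look and compute and a tool call to move; the robot and the scene stay as the last step left them, time stands still between calls to the robot, and variables do not carry over. Pictures are saved under pics/ and viewed, about 8 in all and at most 12, crops included, and the job is handed in when it is done.

Besides the shell and the picture viewer there is one more tool, called after "Call:" by a JSON object that holds its "method" and its "body". play_rows: Moves the arm, as the interface text tells. Its arguments: {"type":"object","properties":{"commands":{"type":"array"},"gripper":{"type":"number"}},"required":["commands"]}

```bash
mkdir -p pics; cat > h.py <<'E'
from rig import *
import numpy as np, cv2
def ray(c,uv,z):
    p=cv2.undistortPoints(np.array(uv,float).reshape(-1,1,2),c["mtx"],np.array(c["dist_coeffs"],float)).reshape(-1,2)
    T=np.array(c["cam_to_world"]); d=np.c_[p,np.ones(len(p))]@T[:3,:3].T; o=T[:3,3]
    return o+d*((z-o[2])/d[:,2])[:,None]
def save(c,n): cv2.imwrite("pics/"+n+".png",cv2.cvtColor(c["frame"],cv2.COLOR_RGB2BGR))
E
python3 - <<'E'
from h import *
s=read_state(); print(s)
a=capture("top");b=capture("side")
cv2.imwrite("pics/a.png",cv2.cvtColor(a["frame"],cv2.COLOR_RGB2BGR));save(b,"b")
for c in(a,b):print(np.round(c["cam_to_world"],3),(c["depth"]>0).mean())
E
```

```text
{'time_s': 0.0, 'joint_positions': array([-8.24200828e+01,  3.02794468e+01,  8.21543497e+01, -8.39959955e-04,
        6.76894409e+01, -1.02274367e+01]), 'qvel': array([ 0.02782815,  0.01074166, -0.11456788,  0.14475603,  0.04974119,
        0.05258851]), 'tau': array([-2.90528851e-04, -4.40041351e+01, -1.76591778e+01,  6.31905673e-02,
        5.82204515e-02, -1.74255647e-04]), 'position': array([ 0.19106998, -0.59438105,  0.24657773]), 'tcp_rot': array([[ 3.05822507e-01, -2.97166635e-04,  9.52088497e-01],
       [-9.52086185e-01,  2.13031285e-03,  3.05822430e-01],
       [-2.11912658e-03, -9.99997687e-01,  3.68569370e-04]]), 'force': array([-0.16017926,  0.61930898, -0.04156561]), 'moment': array([ 0.02546153, -0.0201688 ,  0.02323275]), 'opening': 1.0001578404203104}
[[ 0.021 -0.988  0.155  0.166]
 [-1.    -0.019  0.016  0.109]
 [-0.013 -0.155 -0.988  1.452]
 [ 0.     0.     0.     1.   ]] 0.9960756802721088
[[-0.933 -0.248  0.26   0.087]
 [-0.359  0.666 -0.654  0.917]
 [-0.011 -0.704 -0.711  0.929]
 [ 0.     0.     0.     1.   ]] 0.9960671768707483
```

View pics/a.png

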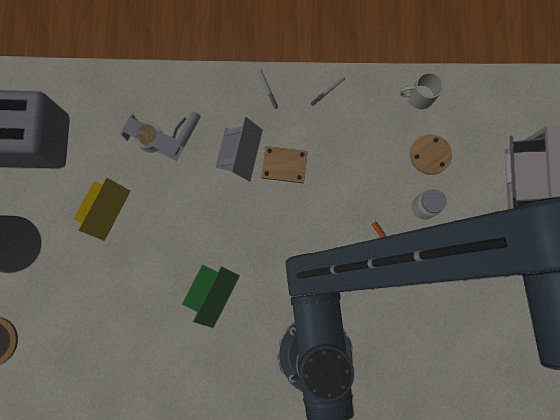

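View pics/b.png

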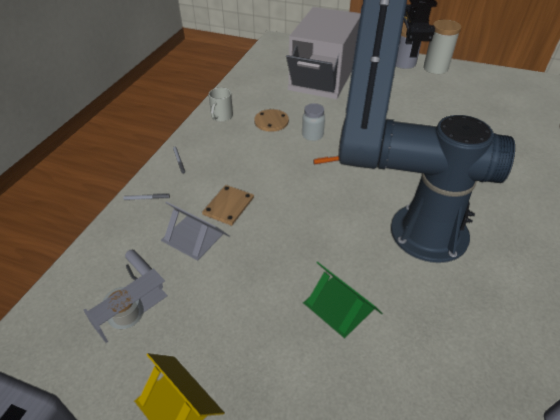

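```bash
python3 - <<'E'
from h import *
c=capture("top")
f=c["frame"]; cr=f[100:200,200:330]
cv2.imwrite("pics/c.png",cv2.cvtColor(cv2.resize(cr,None,fx=6,fy=6,interpolation=cv2.INTER_CUBIC),cv2.COLOR_RGB2BGR))
h=cv2.cvtColor(f,cv2.COLOR_RGB2HSV).astype(int)
m=((h[...,1]>75)&(h[...,0]<25)&(h[...,2]>90)).astype(np.uint8);m[:120]=0;m[200:]=0;m[:,:255]=0
m=cv2.morphologyEx(m,cv2.MORPH_CLOSE,np.ones((7,7)))
for k in cv2.findContours(m,0,2)[0]:
    if cv2.contourArea(k)<300: continue
    w=ray(c,k.reshape(-1,2),0.014)[:,:2]
    r=cv2.minAreaRect((w*1000).astype(np.float32)); print(cv2.contourArea(k),r,cv2.boxPoints(r).round(1).tolist())
# rest points by depth
v,u=np.mgrid[110:190,205:270]; d=c["depth"][110:190,205:270].ravel()
p=cv2.undistortPoints(np.c_[u.ravel(),v.ravel()].astype(float).reshape(-1,1,2),c["mtx"],np.array(c["dist_coeffs"],float)).reshape(-1,2)
T=np.array(c["cam_to_world"]);P=(np.c_[p,np.ones(len(p))]*d[:,None])@T[:3,:3].T+T[:3,3]
np.save("P.npy",P)
s=(P[:,2]>.012)&(P[:,2]<.1); Q=P[s]
best=None;rng=np.random.default_rng(0)
for _ in range(3000):
    a=Q[rng.choice(len(Q),3,0)];n=np.cross(a[1]-a[0],a[2]-a[0]);l=np.linalg.norm(n)
    if l<1e-5: continue
    n/=l; n*=np.sign(n[2])
    if not .35<n[2]<.65: continue
    i=abs((Q-a[0])@n)<.003
    if best is None or i.sum()>best.sum(): best=i
S=Q[best];m0=S.mean(0);n=np.linalg.svd(S-m0)[2][2];n*=np.sign(n[2])
print(len(Q),len(S),n,m0)
push=-n[:2]/np.linalg.norm(n[:2]);lat=np.array([-push[1],push[0]])
print("push",push,np.degrees(np.arctan2(push[1],push[0])),"slope",np.degrees(np.arccos(n[2])))
t=n@m0/np.linalg.norm(n[:2]); a=S[:,:2]@lat; print("foot n.x=",-t,"lat",np.percentile(a,[0.5,2,50,98,99.5]),"zmax",S[:,2].max(),S[:,2].min())
mid=push*(-t)+lat*(np.percentile(a,1)+np.percentile(a,99))/2;print("foot mid",mid)
E
```

```text
1249.5 ((558.8941650390625, 97.882080078125), (128.53106689453125, 98.3433837890625), 83.73807525634766) [[503.0, 39.400001525878906], [600.7999877929688, 28.600000381469727], [614.7999877929688, 156.39999389648438], [517.0, 167.10000610351562]]
1217.0 ((597.0665283203125, -345.7142028808594), (122.6505355834961, 119.3723373413086), 88.87844848632812) [[536.2000122070312, -405.8999938964844], [655.5, -408.20001220703125], [657.9000244140625, -285.6000061035156], [538.5999755859375, -283.20001220703125]]
1333 887 [-0.17472378 -0.84971509  0.49744936] [0.59287732 0.21257566 0.05117128]
push [0.20141232 0.97950655] 78.38043997827182 slope 60.168606021544576
foot n.x= 0.29828873007169626 lat [-0.62309979 -0.62025529 -0.53689562 -0.45636228 -0.45438382] zmax 0.09006182607177848 0.012012351450467307
foot mid [0.58793493 0.1836347 ]
```

View pics/c.png

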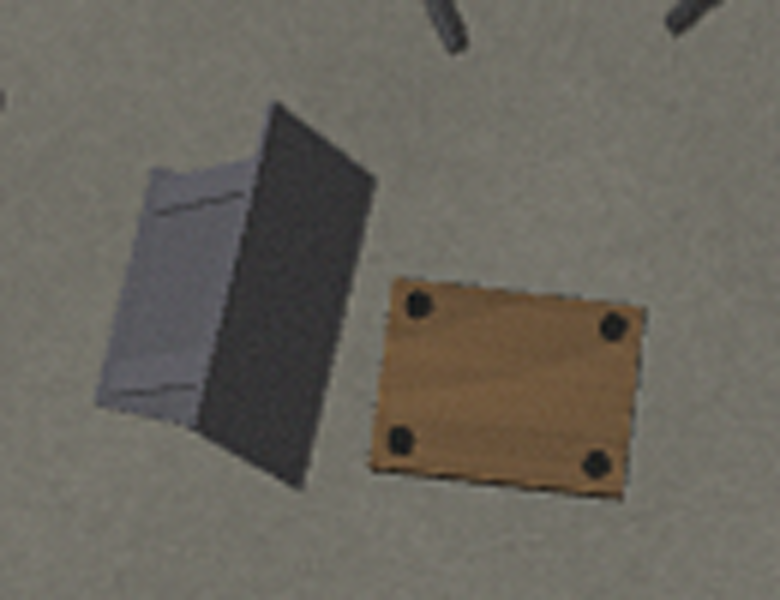

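Top view: oblong board at px (285,165), feet up. The steel rest's slope is to its left at (240,150), and the round board (431,154) and jar (429,205) are well away. I'll push from the board's right end with two opened fingertips.

Call:
{"method": "play_rows", "body": {"commands": [[[0.348,0.58,0],[0,0,1.057]],[[0.348,0.58,0],[0,0,1.057]],[[0.348,0.58,0],[0,0,1.057]],[[0.348,0.58,0],[0,0,1.057]],[[0.348,0.58,0],[0,0,1.057]],[[0.348,0.58,0],[0,0,1.057]],[[0.348,0.58,0],[0,0,1.057]],[[0.348,0.58,0],[0,0,1.057]],[[0.348,0.58,0],[0,0,1.057]],[[0.348,0.58,0],[0,0,1.057]]], "gripper": 0.06}}

```text
time_s: 1.4
position: [0.5135, -0.0572, 0.2475]
tcp_rot: [[0.979, 0.0, 0.201], [-0.201, -0.0, 0.979], [0.0, -1.0, -0.0]]
force: [0.2, -0.3, -0.2]
opening: 0.686
```

Call:
{"method": "play_rows", "body": {"commands": [[[0.0255,0.042,-0.05],[0.078,-0.016,0]],[[0.0255,0.042,-0.1],[0.078,-0.016,0]],[[0.0255,0.042,-0.15],[0.078,-0.016,0]],[[0.0255,0.042,-0.19],[0.078,-0.016,0]],[[0.0255,0.042,-0.21],[0.078,-0.016,0]],[[0.0255,0.042,-0.219],[0.078,-0.016,0]],[[0.0255,0.042,-0.219],[0.078,-0.016,0]],[[0.0255,0.042,-0.219],[0.078,-0.016,0]]]}}

```text
time_s: 2.4
position: [0.5389, -0.0173, 0.0295]
tcp_rot: [[0.979, 0.018, 0.201], [-0.202, 0.077, 0.976], [0.002, -0.997, 0.079]]
force: [0.0, -0.6, 1.2]
opening: 0.69
```

```bash
python3 - <<'E'
from h import *
s=read_state();print(s["position"],s["force"],s["time_s"])
c=capture("side");f=c["frame"][130:280,130:330]
cv2.imwrite("pics/d.png",cv2.cvtColor(cv2.resize(f,None,fx=4,fy=4),cv2.COLOR_RGB2BGR))
E
```

```text
[ 0.53893545 -0.0172894   0.02948039] [ 0.0290716  -0.59960654  1.22684791] 2.4
```

View pics/d.png

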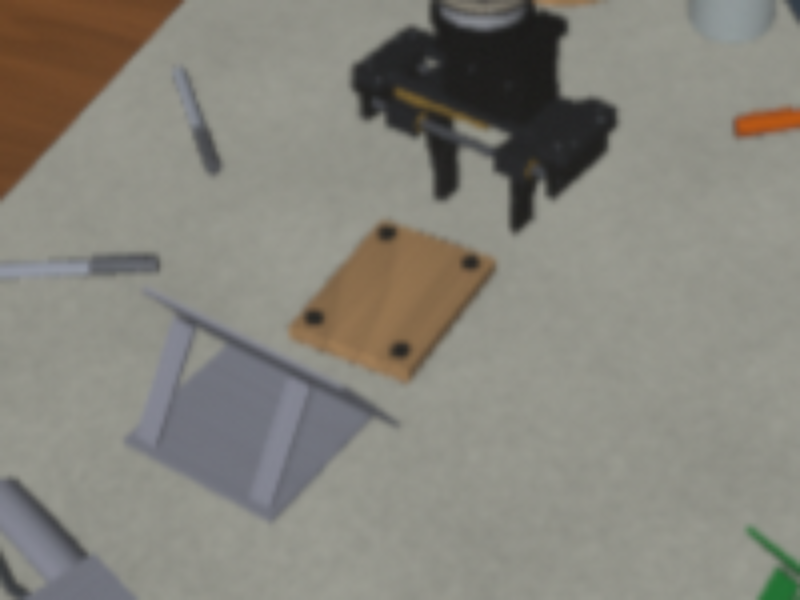

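Call:
{"method": "play_rows", "body": {"commands": [[[0.005,-0.001,0],[0,0,0]],[[0.006,0.006,0],[0,0,0]],[[0.0078,0.0127,0],[0,0,0]],[[0.0092,0.0196,0],[0,0,0]],[[0.0106,0.0264,0],[0,0,0]],[[0.012,0.0333,0],[0,0,0]],[[0.0135,0.0402,0],[0,0,0]],[[0.0149,0.047,0],[0,0,0]],[[0.0163,0.0539,0],[0,0,0]],[[0.0177,0.0607,0],[0,0,0]]], "gripper": 0.045}}

```text
time_s: 3.7
position: [0.556, 0.044, 0.0285]
tcp_rot: [[0.979, 0.016, 0.201], [-0.202, 0.078, 0.976], [-0.0, -0.997, 0.08]]
force: [-0.2, -0.1, -0.6]
opening: 0.521
```

```bash
python3 - <<'E'
from h import *
s=read_state();print(s["position"],s["force"],s["time_s"])
c=capture("side");f=c["frame"][130:280,130:330]
cv2.imwrite("pics/e.png",cv2.cvtColor(cv2.resize(f,None,fx=4,fy=4),cv2.COLOR_RGB2BGR))
E
```

```text
[0.55599495 0.04403705 0.02853357] [-0.15128468 -0.12800969 -0.55688106] 3.7
```

View pics/e.png

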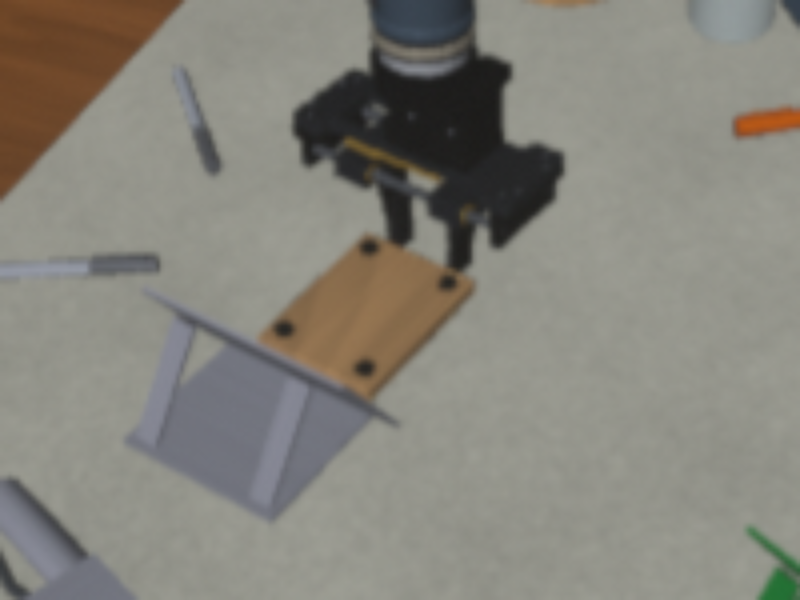

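Call:
{"method": "play_rows", "body": {"commands": [[[0.0016,0.0078,0],[0,0,0]],[[0.0032,0.0157,0],[0,0,0]],[[0.0048,0.0235,0],[0,0,0]],[[0.0064,0.0314,0],[0,0,0]],[[0.008,0.0392,0],[0,0,0]],[[0.0096,0.047,0],[0,0,0]],[[0.0112,0.0549,0],[0,0,0]],[[0.0128,0.0627,0],[0,0,0]],[[0.0144,0.0706,0],[0,0,0]],[[0.016,0.0784,0],[0,0,0]]]}}

```text
time_s: 5.0
position: [0.5721, 0.1226, 0.0286]
tcp_rot: [[0.979, 0.016, 0.201], [-0.202, 0.078, 0.976], [0.0, -0.997, 0.08]]
force: [0.5, 0.4, -0.7]
opening: 0.52
```

```bash
python3 - <<'E'
from h import *
s=read_state();print(s["position"],s["force"],s["time_s"])
c=capture("side");f=c["frame"][130:280,130:330]
cv2.imwrite("pics/f.png",cv2.cvtColor(cv2.resize(f,None,fx=4,fy=4),cv2.COLOR_RGB2BGR))
E
```

```text
[0.5720815  0.12259254 0.02858447] [ 0.46822975  0.38481179 -0.69515048] 5.0
```

View pics/f.png

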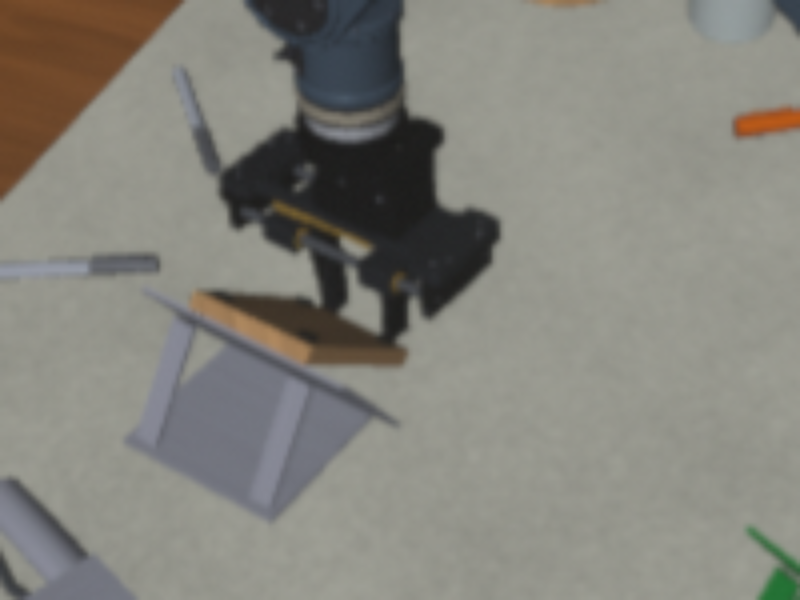

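Call:
{"method": "play_rows", "body": {"commands": [[[0.0008,0.0039,0],[0,0,0]],[[0.0016,0.0078,0],[0,0,0]],[[0.0024,0.0118,0],[0,0,0]],[[0.0032,0.0157,0],[0,0,0]],[[0.004,0.0196,0],[0,0,0]],[[0.0048,0.0235,0],[0,0,0]],[[0.0056,0.0274,0],[0,0,0]],[[0.0064,0.0314,0],[0,0,0]],[[0.0072,0.0353,0],[0,0,0]],[[0.0078,0.0382,0],[0,0,0]]]}}

```text
time_s: 6.3
position: [0.5798, 0.1605, 0.0285]
tcp_rot: [[0.979, 0.016, 0.201], [-0.201, 0.078, 0.976], [-0.0, -0.997, 0.08]]
force: [0.3, 0.3, 0.1]
opening: 0.516
```

```bash
python3 - <<'E'
from h import *
s=read_state();print(s["position"],s["force"],s["time_s"])
c=capture("side");f=c["frame"][130:280,130:330]
cv2.imwrite("pics/g.png",cv2.cvtColor(cv2.resize(f,None,fx=4,fy=4),cv2.COLOR_RGB2BGR))
E
```

```text
[0.57975267 0.1604852  0.02854193] [0.27696947 0.28719676 0.14043871] 6.3
```

View pics/g.png

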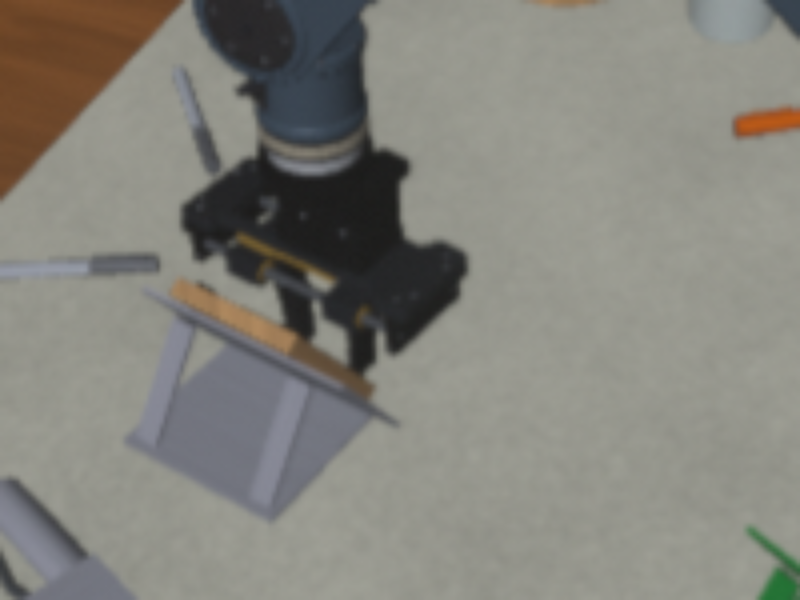

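Side view: the board is leaning nearly flush (its top end at (180,285)-(295,345) is above the rest edge), with forces near zero. I'll nudge it the last few millimetres.

Call:
{"method": "play_rows", "body": {"commands": [[[0.0002,0.001,0],[0,0,0]],[[0.0003,0.0015,0],[0,0,0]],[[0.0003,0.0015,0],[0,0,0]]]}}

```text
time_s: 6.72
position: [0.58, 0.1617, 0.0286]
tcp_rot: [[0.979, 0.016, 0.201], [-0.202, 0.078, 0.976], [-0.0, -0.997, 0.08]]
force: [-1.2, 0.1, 0.4]
opening: 0.516
```

Call:
{"method": "play_rows", "body": {"commands": [[[0.0002,0.001,0],[0,0,0]],[[0.0003,0.0015,0],[0,0,0]],[[0.0003,0.0015,0],[0,0,0]]]}}

```text
time_s: 7.1
position: [0.5802, 0.1628, 0.0285]
tcp_rot: [[0.98, 0.016, 0.201], [-0.201, 0.077, 0.976], [-0.0, -0.997, 0.079]]
force: [-0.7, -3.1, -0.1]
opening: 0.518
```

Call:
{"method": "play_rows", "body": {"commands": [[[-0.001,-0.005,0],[0,0,0]],[[-0.004,-0.02,0],[0,0,0]],[[-0.009,-0.044,0],[0,0,0]],[[-0.016,-0.08,0],[0,0,0]],[[-0.024,-0.12,0.03],[0,0,0]],[[-0.024,-0.12,0.09],[0,0,0]],[[-0.024,-0.12,0.15],[0,0,0]],[[-0.024,-0.12,0.2],[-0.078,0.016,0]],[[-0.024,-0.12,0.23],[-0.078,0.016,0]],[[-0.024,-0.12,0.23],[-0.078,0.016,0]]]}}

```text
time_s: 8.35
position: [0.5576, 0.0427, 0.2613]
tcp_rot: [[0.979, 0.007, 0.202], [-0.202, -0.0, 0.979], [0.007, -1.0, 0.001]]
force: [-0.0, 0.4, 0.7]
opening: 0.519
```

```bash
python3 - <<'E'
from h import *
s=read_state();print(s["position"],s["force"],s["time_s"])
c=capture("side");f=c["frame"][130:280,130:330]
cv2.imwrite("pics/i.png",cv2.cvtColor(cv2.resize(f,None,fx=4,fy=4),cv2.COLOR_RGB2BGR))
h=cv2.cvtColor(c["frame"],cv2.COLOR_RGB2HSV).astype(int)
m=(h[...,1]>75)&(h[...,0]<25)&(h[...,2]>60);v,u=np.nonzero(m);k=(v>180)&(v<240)&(u>150)&(u<240);v,u=v[k],u[k];d=c["depth"][v,u]
p=cv2.undistortPoints(np.c_[u,v].astype(float).reshape(-1,1,2),c["mtx"],np.array(c["dist_coeffs"],float)).reshape(-1,2)
T=np.array(c["cam_to_world"]);P=(np.c_[p,np.ones(len(p))]*d[:,None])@T[:3,:3].T+T[:3,3]-[.588,.1836,0]
P=P[P[:,2]>.02]
for n,x in(("along",P@[.2014,.9795,0]),("lat",P@[-.9795,.2014,0]),("z",P[:,2])):print(n,np.percentile(x,[1,50,99]).round(3))
E
```

```text
[0.55762347 0.0427493  0.26128806] [-0.01805988  0.38810937  0.67641489] 8.35
along [0.008 0.06  0.343]
lat [-0.044  0.024  0.346]
z [0.029 0.115 0.526]
```

View pics/i.png

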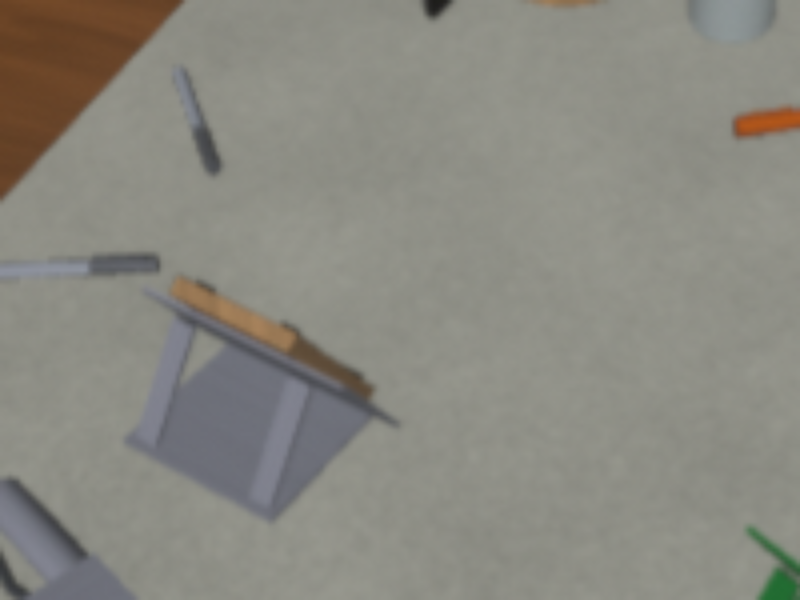

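Side view: the board leans unheld and flush, with its end past the rest edge. Next I'll go over behind it.

Call:
{"method": "play_rows", "body": {"commands": [[[0.0093,0.05,0],[0,0,0]],[[0.0187,0.1,0],[0,0,0]],[[0.028,0.15,0],[0,0,0]],[[0.0374,0.2,0],[0,0,0]],[[0.0467,0.25,0],[0,0,0]],[[0.0467,0.25,0],[0,0,0]],[[0.0467,0.25,-0.05],[0,0,0]],[[0.0467,0.25,-0.1],[0,0,0]],[[0.0467,0.25,-0.139],[0,0,0]],[[0.0467,0.25,-0.139],[0,0,0]]]}}

```text
time_s: 9.65
position: [0.5992, 0.2905, 0.1142]
tcp_rot: [[0.979, -0.012, 0.203], [-0.203, -0.004, 0.979], [-0.011, -1.0, -0.006]]
force: [0.1, -0.4, 0.4]
opening: 0.52
```

Call:
{"method": "play_rows", "body": {"commands": [[[0,0,0.003],[0,0,0]],[[0,0,0.003],[0,0,0]],[[0,0,0.003],[0,0,0]]]}}

```text
time_s: 10.02
position: [0.604, 0.2934, 0.1246]
tcp_rot: [[0.979, 0.003, 0.202], [-0.202, 0.001, 0.979], [0.003, -1.0, 0.002]]
force: [-0.5, 0.1, -0.3]
opening: 0.516
```

```bash
python3 - <<'E'
from h import *
s=read_state();print(s["position"],s["force"],s["time_s"])
c=capture("side");f=c["frame"][130:280,130:330]
cv2.imwrite("pics/j.png",cv2.cvtColor(cv2.resize(f,None,fx=4,fy=4),cv2.COLOR_RGB2BGR))
E
```

```text
[0.60400897 0.2934348  0.12455915] [-0.52860819  0.05374928 -0.34373065] 10.025
```

View pics/j.png

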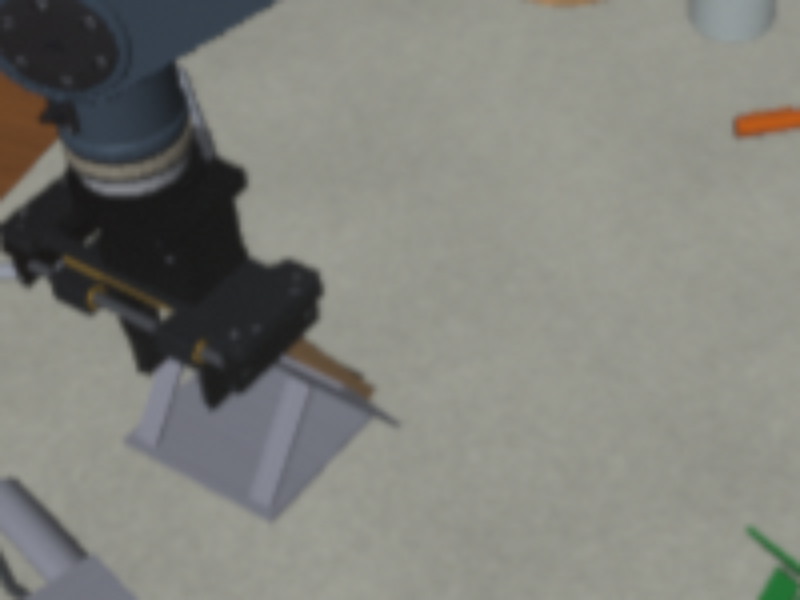

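Call:
{"method": "play_rows", "body": {"commands": [[[-0.0024,-0.0118,0],[0,0,0]],[[-0.0048,-0.0235,0],[0,0,0]],[[-0.0064,-0.0314,0],[0,0,0]],[[-0.008,-0.0392,0],[0,0,0]],[[-0.0096,-0.047,0],[0,0,0]],[[-0.011,-0.0539,0],[0,0,0]],[[-0.0125,-0.0607,0],[0,0,0]],[[-0.0139,-0.0676,0],[0,0,0]],[[-0.0153,-0.0744,0],[0,0,0]],[[-0.0167,-0.0813,0],[0,0,0]]]}}

```text
time_s: 11.32
position: [0.5862, 0.2115, 0.1225]
tcp_rot: [[0.979, -0.0, 0.202], [-0.202, -0.0, 0.979], [-0.0, -1.0, -0.0]]
force: [0.4, -0.1, -0.4]
opening: 0.521
```

Call:
{"method": "play_rows", "body": {"commands": [[[-0.001,-0.0049,0],[0,0,0]],[[-0.002,-0.0098,0],[0,0,0]],[[-0.003,-0.0147,0],[0,0,0]],[[-0.004,-0.0196,0],[0,0,0]],[[-0.005,-0.0245,0],[0,0,0]],[[-0.006,-0.0294,0],[0,0,0]],[[-0.007,-0.0343,0],[0,0,0]],[[-0.008,-0.0392,0],[0,0,0]],[[-0.0091,-0.0441,0],[0,0,0]],[[-0.0101,-0.049,0],[0,0,0]]]}}

```text
time_s: 12.58
position: [0.5761, 0.1626, 0.1225]
tcp_rot: [[0.979, -0.0, 0.202], [-0.202, 0.0, 0.979], [-0.0, -1.0, -0.0]]
force: [0.5, -0.6, 0.2]
opening: 0.519
```

```bash
python3 - <<'E'
from h import *
s=read_state();print(s["position"],s["force"],s["time_s"])
c=capture("side");f=c["frame"][130:280,130:330]
cv2.imwrite("pics/k.png",cv2.cvtColor(cv2.resize(f,None,fx=4,fy=4),cv2.COLOR_RGB2BGR))
E
```

```text
[0.57613759 0.16258015 0.12253833] [ 0.53727132 -0.60699294  0.16904849] 12.575
```

View pics/k.png

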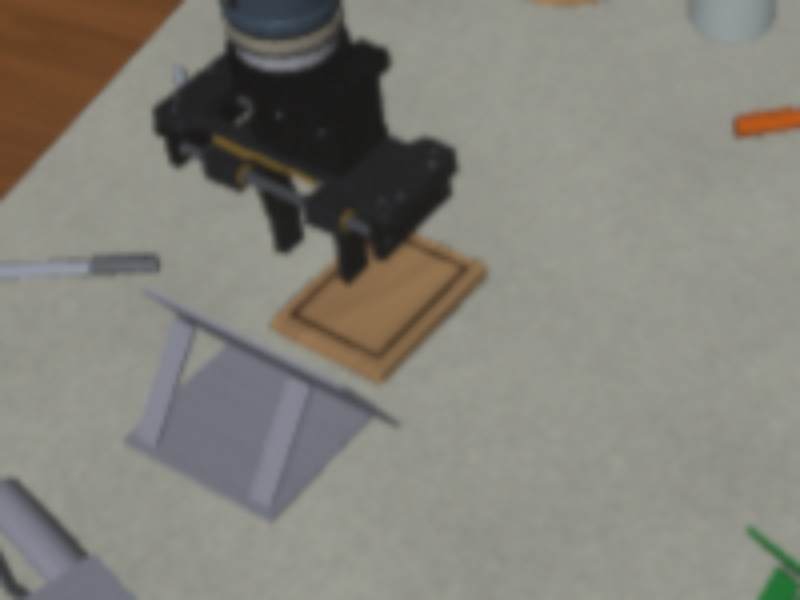

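The board lies groove side up in front of the rest. I'll raise the arm clear and check that it lies flat.

Call:
{"method": "play_rows", "body": {"commands": [[[0,0,0.05],[0,0,0]],[[0,0,0.1],[0,0,0]],[[0,0,0.15],[0,0,0]],[[0,-0.06,0.18],[0,0,0]],[[0,-0.12,0.18],[0,0,0]],[[0,-0.18,0.18],[0,0,0]],[[0,-0.24,0.18],[0,0,0]],[[0,-0.28,0.18],[0,0,0]],[[0,-0.28,0.18],[0,0,0]],[[0,-0.28,0.18],[0,0,0]]]}}

```text
time_s: 13.88
position: [0.5759, -0.1165, 0.3024]
tcp_rot: [[0.979, -0.001, 0.202], [-0.202, 0.001, 0.979], [-0.001, -1.0, 0.001]]
force: [-0.4, -0.2, 0.3]
opening: 0.517
```

```bash
python3 - <<'E'
from h import *
s=read_state();print(s["position"],s["force"],s["time_s"])
c=capture("top");save(c,"l")
h=cv2.cvtColor(c["frame"],cv2.COLOR_RGB2HSV).astype(int)
m=((h[...,1]>75)&(h[...,0]<25)&(h[...,2]>90)).astype(np.uint8);m[:110]=0;m[210:]=0;m[:,:240]=0
m=cv2.morphologyEx(m,cv2.MORPH_CLOSE,np.ones((7,7)))
for k in cv2.findContours(m,0,2)[0]:
    if cv2.contourArea(k)<300: continue
    print(cv2.contourArea(k),cv2.minAreaRect((ray(c,k.reshape(-1,2),0.017)[:,:2]*1000).astype(np.float32)))
v,u=np.nonzero(m);k=u<330;v,u=v[k],u[k];d=c["depth"][v,u]
p=cv2.undistortPoints(np.c_[u,v].astype(float).reshape(-1,1,2),c["mtx"],np.array(c["dist_coeffs"],float)).reshape(-1,2)
T=np.array(c["cam_to_world"]);P=(np.c_[p,np.ones(len(p))]*d[:,None])@T[:3,:3].T+T[:3,3]
P=P[P[:,2]<.06];A=np.c_[P[:,:2]-P[:,:2].mean(0),np.ones(len(P))];print("plane",np.linalg.lstsq(A,P[:,2],rcond=None)[0])
E
```

```text
[ 0.57586861 -0.11652967  0.30235717] [-0.37913486 -0.15609666  0.25523265] 13.875
1226.0 ((595.8170166015625, -344.7965393066406), (118.70475769042969, 122.95277404785156), 0.6793071627616882)
plane [-0.05246415  0.01414515  0.01690667]
```

View pics/l.png

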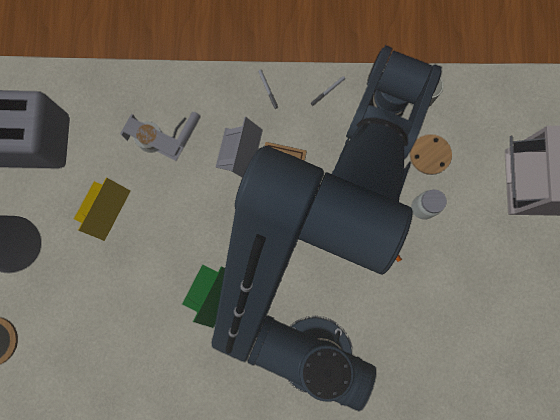

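```bash
python3 - <<'E'
from h import *
c=capture("side")
h=cv2.cvtColor(c["frame"],cv2.COLOR_RGB2HSV).astype(int)
v,u=np.nonzero((h[...,1]>75)&(h[...,0]<25)&(h[...,2]>90));k=(v>185)&(v<230)&(u>192)&(u<255);v,u=v[k],u[k];d=c["depth"][v,u]
p=cv2.undistortPoints(np.c_[u,v].astype(float).reshape(-1,1,2),c["mtx"],np.array(c["dist_coeffs"],float)).reshape(-1,2)
T=np.array(c["cam_to_world"]);P=(np.c_[p,np.ones(len(p))]*d[:,None])@T[:3,:3].T+T[:3,3]
P=P[(P[:,2]>.013)&(P[:,2]<.03)];m=P.mean(0);A=np.c_[P[:,:2]-m[:2],np.ones(len(P))];print(len(P),m,"plane",np.linalg.lstsq(A,P[:,2],rcond=None)[0])
print(hand_in())
E
```

```text
1032 [0.56682135 0.111752   0.01874948] plane [ 0.00403978 -0.00742129  0.01874948]
the job is handed in; nothing more can be done
None
```

The board now lies flat on its four feet, groove side up, on the counter in front of the rest. I handed the job in at about 14 s of the 51 s allowed.

- **Push:** I pushed the board with two opened fingertips along the counter and up the slope. It then stood leaning flush against the rest with nothing touching it. I stopped pushing when the force reached about 3 N.
- **Tip:** I reached over behind the rest and pushed the board's top end back past vertical, and it fell towards where it came from.
- **Last checks:** From the side camera, the board's top face is level within 0.5 degrees. It is about 18 mm up, against 17 mm expected, which is within the calibration error. The gripper was up and clear of everything. The round board measured within about 2 mm of where it started, and the jar looked unmoved in the picture.
- **Check that fell short:** The arm hid most of the board from the top camera at the end. That view gave a height of 17 mm, but its tilt reading (about 3 degrees) came from a small visible strip. I relied on the side camera for flatness.

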